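Stow the parts cups and latch them in

ROBOT

A 6-joint arm with a two-finger parallel gripper is mounted at the origin on a cart in front of the work surface, level with it; the furniture and walls round the work are solid. World frame = base frame: x ahead of the robot, y to its left, z up, the work surface at z = 0. Lengths are in mm, angles in rad, forces in N, time in s.
With the tool pointing down it reaches from about 300 to 875 mm from the base axis. Payload 6.4 kg.
Tool frame: the origin (TCP) lies midway between the tips of the shut fingers; the grasp point (between the pads) lies 19 mm behind it (ctrl.grip_depth is the z of the grasp point in the tool frame, in mm); z points along the fingers, y is the line along which they close (so a half turn about z gives the same grasp; the last joint's range is limited). The gripper opens to 85 mm and grips with 20 to 120 N. Pads are 22 mm wide; open, the fingers measure 114 mm over their backs; the gripper's body (76 mm by 85 mm) begins 54 mm behind the grasp point. The pads swing forward as they close: fully open they stand 13 mm farther back than shut.
Start: joints at [-1.398, 0.181, 1.607, -0, 1.354, -0.206], TCP at [212.655, -534.246, 231.288] pointing down, gripper open.
Joint ranges: [-2.99, 2.99], [-0.89, 2.07], [0.3, 2.58], [-1.14, 4.28], [0, 2.63], [-3.12, 3.12]. Speed limits (rad/s): [2.57, 2.57, 3.01, 3.14, 3.14, 3.14].

INTERFACE

Orientations are given as a unit quaternion [x, y, z, w].
In Python, from workcell import ctrl gives the robot as it stands. The module is installed in compiled form; this text tells all that it offers.
- The arm moves only by the tool step_arm, never from a script. Its argument "targets" is a list that holds one entry, the list of rows, each a list of 7 numbers: the shift along the tool's x, y, z as a fraction of full scale, then the turn, a rotation vector about the tool's x, y, z as a fraction of full scale, then the opening, from -1 (shut) to 1 (fully open). In form: [[[dx, dy, dz, rx, ry, rz, hand], ...]]. A call has 1 to 10 rows; each row is the pose to reach, as a shift and turn from the pose commanded when the call began, along the tool's axes at that moment, turning the shorter way round; what a row does not reach only later rows make up. Full scale, the value 1, is 0.12 m for a shift and pi rad for a turn. A row lasts 1/8 s, in which the tool goes at most 62.5 mm and 10.7 degrees, less where a joint would pass 70% of its speed; a pose out of reach is approached as far as the arm can. A call with a number of a shift or a turn outside -1 to 1 is refused whole. A call with a gripper value outside its range is refused whole. The fingers move at their own pace and stop on an object; "newtons" is the grip in N (left out, the last holds). Time passes only in rows, so rows that repeat a pose let the fingers close. It gives the time, the measured TCP pose, the force, the opening and the grip force at its end, in the units of the state.
- ctrl.observe(): the state, without advancing time (a new reading comes with each control period).
- ctrl.capture(name): name is "side" or "top"; returns a dict with "image" (400x640x3 uint8, red, green, blue), "z_map" (400x640 float32, mm along the optical axis (not along the pixel's ray), 0 where there is no reading), "camera_matrix" (3x3 intrinsics, pixels), "eye" and "attitude" of the camera in the world. Camera axes: x right, y down, z forward; pixel columns grow to the right and rows downward; lengths in mm; the calibration is good to about 2 mm. A picture is of the moment at which its call begins.
- ctrl.close_job(): hands the job in; it is judged then, once.
The state is a dict: "clock": time; "joint_pos": joint angles; "dq": joint speeds; "joint_torque": joint torques, N m; "position": TCP position; "tool_rot": TCP orientation; "force": force on the tool from outside, world axes, zero at the start; "ft_torque": the same for the moment, N m; "width": opening from 0.0 (shut) to 1.0 (fully open); "gripper_force": force on a finger pad.
Only numpy, scipy, OpenCV 4.12 (cv2) and the standard library are available. Lean on these libraries where they do the work, as an engineer would, in place of code of your own. Each camera call takes 0.05 s, during which the arm holds its last target. There are 200 camera calls.

TASK

Put the two loose parts cups away: nest them one after the other, mouth up and fully home, into the cup that is fixed on the sloping stand. When both are in, swing the stand's hinged bar over the stack until it lies home in its forked catch, and leave the other loose things on the bench where they are.

Things in the scene. Friction and masses are not known exactly. Their poses are not given: they have to be found in the camera images.
- cup_a: First loose cup; identical to the other loose cup: plain aluminium tapered cup, open upward, 65 high, outside diameter 44 at the foot and 63.5 at the rim, wall 2.2, inner floor 24 above its underside, 0.12 kg. Origin: centre of its underside; z: its axis, toward the mouth
- cup_b: Second loose cup; identical to the other loose cup: plain aluminium tapered cup, open upward, 65 high, outside diameter 44 at the foot and 63.5 at the rim, wall 2.2, inner floor 24 above its underside, 0.12 kg. Origin: centre of its underside; z: its axis, toward the mouth
- stand: Fixed plywood stand, its foot 150 (x) x 100 (y) x 10, fixed to the bench at a place and yaw that vary. Origin: centre of the foot on the bench, z up, x from the front (catch side, towards the robot) to the back (hinge side). It carries all of socket
- socket: Inclined part of the stand: a fixed cup, same shape as the loose ones, on a plywood plate 136 x 84 (top at z = 0). Origin: centre of that cup's underside, 56 above the stand's origin; z: the cup's axis, 32 degrees from vertical, mouth leaning to the front; x: to the back and up; y as the stand's. Nothing stands beside the cups at +-y. Rims at z 65, first nested cup 89, second 113
- seat_lower (a point): Centre of the fixed cup's inner floor, where the underside of the first nested cup rests: 24 up the axis from socket's origin; play about 1.4 to each side
- seat_upper (a point): Where the underside of the second nested cup rests: 48 up the axis from socket's origin
- latch_hinge (a point): On the hinge axis, at the middle of the bar: socket frame (60, 0, 121) mm; the axis is socket's y. Its post (6 x 18) stands at socket x 62, the hinge cheeks reach z 128 and y +-15
- latch_grip (a point): Point of the bar's black end grip (28 along the bar x 14 wide in y x 12 thick), on the bar's centre line 138 from the hinge; the bar, 12 wide and 8 thick, ends 14 farther out. Closed, this point lies at socket (-78, 0, 121) mm, in front of the catch post (6 x 30, at x -56; fork floor z 117, prongs to z 132, gap 20 in y)
- latch_bar (a joint): Angle of the bar, rad: 0 = closed, home in the fork, perpendicular to the cups' axis and 4 mm above the second nested rim; grows as it swings up and back, to 2.5. At angle q the grip is at socket (60 - 138 cos q, 0, 121 + 138 sin q) mm. Stiff hinge (0.09 N m): it stays where it is left
- tape_measure: Loose tape measure, not to be moved, 70 x 76 x 39 high; origin: centre of its underside
- sanding_block: Loose sanding block, not to be moved, 65 (x) x 115 (y) x 29 high; origin: centre of its underside
- wood_glue: Loose glue bottle, not to be moved, 57 across, 168 high; origin: centre of its underside
- masking_tape: Loose large tape roll, not to be moved, 100 across, 24 high; origin: centre of its underside
- electrical_tape: Loose small black tape roll, not to be moved, 68 across, 19 high; origin: centre of its underside
There are look-alikes about, which are no part of the job. What is shaped like the cup_a but blue or purple is not meant.

How it is judged (in metres and radians):
On the way, in this order (a step that is already met when the one before it is completed fails the run):
1. one loose cup is fully nested in the fixed cup, the bar still open (((distance between cup_a and seat_lower below 0.006 m and angle between the z axis of cup_a and the z axis of socket, either way round below 0.12 rad) or (distance between cup_b and seat_lower below 0.006 m and angle between the z axis of cup_b and the z axis of socket, either way round below 0.12 rad)) and value of joint latch_bar above 0.5 rad), for 0.2 s.
2. the other is fully nested in the first, the bar still open ((((distance between cup_a and seat_lower below 0.006 m and angle between the z axis of cup_a and the z axis of socket, either way round below 0.12 rad) and (distance between cup_b and seat_upper below 0.006 m and angle between the z axis of cup_b and the z axis of socket, either way round below 0.12 rad)) or ((distance between cup_b and seat_lower below 0.006 m and angle between the z axis of cup_b and the z axis of socket, either way round below 0.12 rad) and (distance between cup_a and seat_upper below 0.006 m and angle between the z axis of cup_a and the z axis of socket, either way round below 0.12 rad))) and value of joint latch_bar above 0.5 rad), for 0.2 s.
3. the bar is swung over the stack and home in the fork ((((distance between cup_a and seat_lower below 0.006 m and angle between the z axis of cup_a and the z axis of socket, either way round below 0.12 rad) and (distance between cup_b and seat_upper below 0.006 m and angle between the z axis of cup_b and the z axis of socket, either way round below 0.12 rad)) or ((distance between cup_b and seat_lower below 0.006 m and angle between the z axis of cup_b and the z axis of socket, either way round below 0.12 rad) and (distance between cup_a and seat_upper below 0.006 m and angle between the z axis of cup_a and the z axis of socket, either way round below 0.12 rad))) and value of joint latch_bar below 0.06 rad), for 0.2 s.
At the end, for the whole second after the job is handed in: Both cups nested in the fixed cup, either one first, each underside within 6 mm of its seat and within 0.12 rad of the socket's axis; the bar closed (below 0.06 rad); all at rest (all of step 3 and velocity of joint latch_bar between -0.05 and 0.05 rad/s and linear speed of each of cup_a, cup_b below 0.02 m/s); the robot touches nothing.
It fails at once if a bystander (tape measure, sanding block, glue bottle or a tape roll) moved more than 25 mm (distance of any of tape_measure, sanding_block, wood_glue, masking_tape, electrical_tape from where it was at the start of the episode above 0.025 m).
It also fails if it takes over 66 s, if anything falls off the work surface, if the arm or the gripper's body presses on something with over 40 N, if the wrist force passes 120 N, or if a joint passes its speed limit or range.

## Working session

There is one attempt and no reset: what is moved stays moved. The work goes in short steps, Python scripts to look and compute and a tool call to move; the robot and the scene stay as the last step left them, time stands still between calls to the robot, and variables do not carry over. Pictures are saved under pics/ and viewed, at most 14 in all, crops included, and the job is handed in when it is done.

Besides the shell and the picture viewer there is one more tool, called after "Call:" as name(argument=value, ...), one argument or row to a line, values as JSON. step_arm: Moves the arm, as the interface text tells. Shift numbers are shares of 0.12 m and turn numbers shares of pi rad, none past 1 either way. Its arguments: {"type":"object","properties":{"targets":{"type":"array","items":{"type":"array","items":{"type":"array","items":{"type":"number"}}}},"newtons":{"type":"number"}},"required":["targets"]}

```bash
mkdir -p pics; cat > h.py <<'E'
import numpy as np, cv2
from scipy.spatial.transform import Rotation as R
from workcell import ctrl
def cap(n):
    c=ctrl.capture(n); return c
def rot(c):
    a=np.array(c["attitude"],float)
    return a if a.shape==(3,3) else R.from_quat(a).as_matrix()
def cloud(c):
    K=np.array(c["camera_matrix"]);z=c["z_map"].astype(float)
    v,u=np.indices(z.shape)
    p=np.stack([(u-K[0,2])/K[0,0]*z,(v-K[1,2])/K[1,1]*z,z],-1)
    P=p@rot(c).T+np.array(c["eye"]); P[z==0]=np.nan
    return P
def save(c,n): cv2.imwrite("pics/"+n,c["image"][...,::-1])
E
python3 - <<'E'
from h import *
for n in("side","top"):
    c=cap(n);save(c,n+"0.png");print(n,c["eye"],c["attitude"],c["camera_matrix"]);np.save(n+"0.npy",cloud(c));np.save(n+"0i.npy",c["image"])
print(ctrl.observe(),ctrl.grip_depth)
E
```

```text
side [ 213.96119258 1206.45524794  734.02617787] [-0.09484126  0.83189814 -0.54419512  0.05293664] [[428.7331994    0.         320.85146724]
 [  0.         428.7331994  197.87390548]
 [  0.           0.           1.        ]]
top [ 313.22560529 -128.37883574 1644.91540282] [-0.69847205  0.71329755 -0.04088507  0.04088776] [[494.58486095   0.         313.60227663]
 [  0.         494.58486095 195.339022  ]
 [  0.           0.           1.        ]]
{'clock': 0.1, 'joint_pos': array([-1.39830368e+00,  1.81460234e-01,  1.60790281e+00,  6.49462696e-06,
        1.35378893e+00, -2.06333210e-01]), 'dq': array([-0.00116805, -0.0009992 , -0.00063912,  0.00059235,  0.00019166,
       -0.00029475]), 'joint_torque': array([ 2.35261905e-05, -4.45877552e+01, -3.52239239e+01, -3.88716189e-04,
        4.05160550e-03,  1.92722263e-05]), 'position': array([ 212.56679906, -533.73961884,  230.48041219]), 'tool_rot': array([ 9.82114774e-01,  1.88281607e-01,  1.63615720e-05, -7.79493632e-04]), 'force': array([-0.35301117,  0.36968216, -0.02543383]), 'ft_torque': array([0.04247724, 0.01532167, 0.00435928]), 'gripper_force': 0.0, 'width': 1.0004426375294289} -18.700000000000003
```

View pics/side0.png

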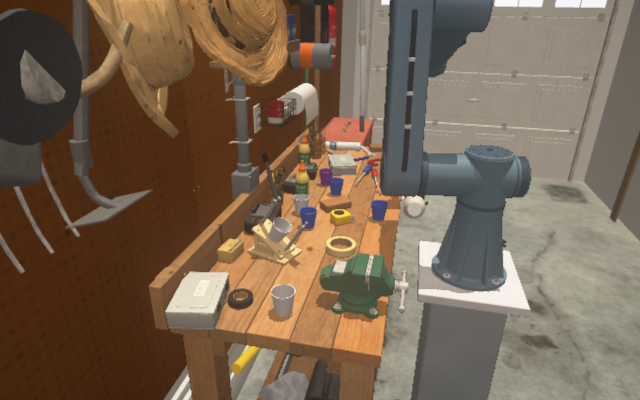

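View pics/top0.png

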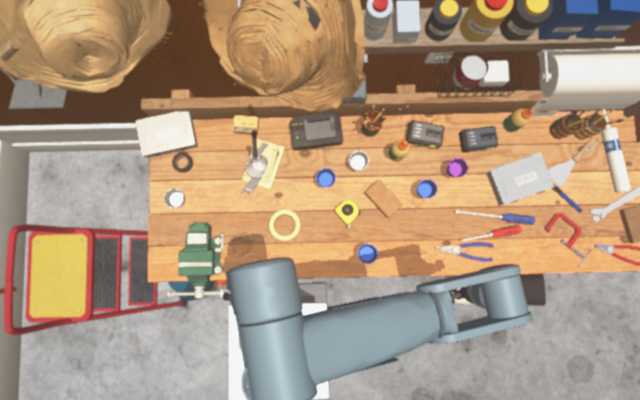

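The side view shows the stand at (275,240), one loose grey cup at (284,300) and the other behind it at (301,203). The top view shows loose cups at (175,199) and (358,160), and the stand with the fixed cup at (260,165). I'll measure them now.

```bash
python3 - <<'E'
from h import *
P=np.load("top0.npy");I=np.load("top0i.npy")
for n,(u,v) in dict(A=(175,199),B=(358,160)).items():
    Q=P[v-16:v+17,u-16:u+17].reshape(-1,3);C=I[v-16:v+17,u-16:u+17].reshape(-1,3).astype(int)
    m=(Q[:,2]>54)&(Q[:,2]<75)&(C.max(1)-C.min(1)<45)
    q=Q[m]; (c,r,a)=cv2.minAreaRect(q[:,:2].astype(np.float32)); (e,rad)=cv2.minEnclosingCircle(q[:,:2].astype(np.float32))
    print(n,m.sum(),q.mean(0),c,r,e,rad)
# stand region
for s in ("top","side"):
    P=np.load(s+"0.npy");I=np.load(s+"0i.npy")
    u0,u1,v0,v1=(220,300,120,210) if s=="top" else (215,325,200,275)
    cv2.imwrite(f"pics/{s}z.png",cv2.resize(I[v0:v1,u0:u1,::-1],None,fx=7 if s=="side" else 6.5,fy=7 if s=="side" else 6.5,interpolation=cv2.INTER_CUBIC))
    for v in range(v0,v1,6): print(v,[tuple(int(x) if x==x else 0 for x in P[v,u]) for u in range(u0,u1,10)])
E
```

```text
A 63 [501.55120826 322.67588521  62.45378123] (497.9339904785156, 320.742431640625) (63.57706832885742, 57.60565948486328) (497.46893310546875, 322.3647155761719) 32.77006530761719
B 76 [ 614.62861391 -278.24246409   62.46601645] (609.01318359375, -278.0942687988281) (62.071144104003906, 60.90687561035156) (608.7000122070312, -278.65496826171875) 32.4058723449707
120 [(0, 0, 0), (769, 149, -1), (757, 109, 37), (755, 75, 44), (767, 47, -1), (765, 12, 2), (765, -21, -2), (764, -55, 1)]
126 [(748, 182, 2), (747, 148, 3), (736, 109, 39), (0, 0, 0), (746, 47, -1), (746, 13, -6), (743, -21, 1), (733, -56, 38)]
132 [(727, 183, 0), (727, 149, -3), (718, 110, 32), (716, 76, 35), (724, 47, 1), (723, 13, 1), (724, -20, -2), (721, -54, 5)]
138 [(706, 183, 0), (707, 150, -5), (706, 115, -3), (705, 81, -2), (704, 47, -2), (704, 13, -4), (701, -20, 6), (701, -54, 3)]
144 [(688, 184, -8), (686, 149, -2), (683, 114, 4), (683, 81, 0), (663, 38, 86), (661, 5, 94), (681, -20, 0), (681, -54, -1)]
150 [(665, 183, 0), (664, 148, 2), (663, 115, 0), (664, 82, -4), (629, 31, 154), (645, 7, 76), (659, -20, 10)
[... 2734 characters left out ...]
24, -7, 0), (490, -9, 2)]
254 [(787, 123, 14), (746, 137, 28), (723, 114, 18), (704, 80, 1), (670, 77, 4), (636, 76, 8), (596, 95, 25), (569, 76, 18), (541, 56, 10), (514, 33, 1), (483, 23, 0)]
260 [(788, 125, -6), (749, 135, 4), (721, 122, 1), (689, 115, 2), (661, 102, -1), (628, 100, 1), (595, 98, 5), (563, 97, 9), (537, 72, -1), (505, 67, 0), (474, 61, 1)]
266 [(767, 168, 0), (738, 160, 0), (708, 153, 0), (678, 146, 0), (648, 136, 0), (618, 129, 0), (588, 123, 0), (557, 117, 0), (526, 110, 1), (496, 103, 1), (466, 94, 0)]
272 [(0, 0, 0), (687, 264, 53), (693, 188, 3), (668, 171, -3), (636, 169, 0), (606, 164, 1), (578, 151, -2), (548, 145, -1), (518, 139, 0), (488, 134, 0), (458, 127, 0)]
```

View pics/topz.png

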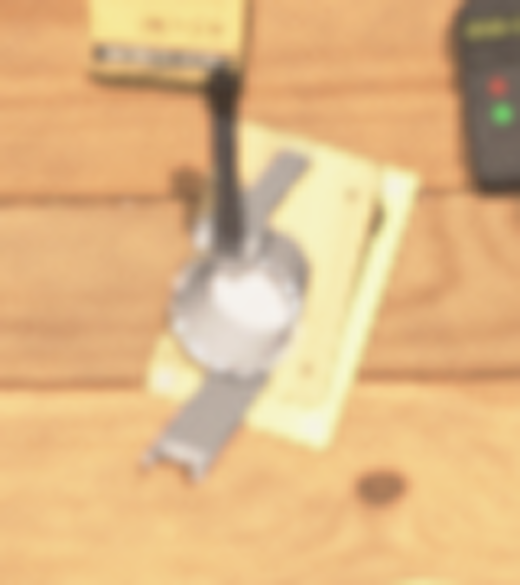

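View pics/sidez.png

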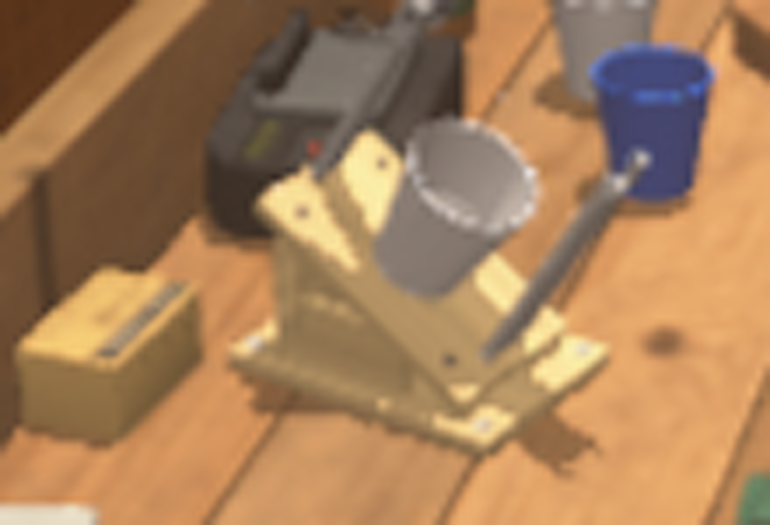

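The zooms show four foot corners in the top zoom at (240,122), (418,178), (325,447) and (150,388). The bar starts at the hinge, about (232,240), and its black grip ends near (222,70), so it is open and leaning back. The fixed cup's rim is centred near (240,300).

```bash
cat >> h.py <<'E'
def ray(c,u,v,n=(0,0,1),d=0.):
    K=np.array(c["camera_matrix"]);r=rot(c)@np.array([(u-K[0,2])/K[0,0],(v-K[1,2])/K[1,1],1]);e=np.array(c["eye"]);n=np.array(n,float)
    return e+r*(d-n@e)/(n@r)
E
python3 - <<'E'
from h import *
t=cap("top");s=cap("side")
Z=lambda p,f,o:((p[0]+.5)/f-.5+o[0],(p[1]+.5)/f-.5+o[1])
tz=[ray(t,*Z(p,6.5,(220,120)),d=10)[:2] for p in [(240,122),(418,178),(325,447),(150,388)]]
sz=[ray(s,*Z(p,7,(215,200)),d=10)[:2] for p in [(230,350),(485,452),(608,350)]]
print("top BL BR FR FL",np.round(tz,1),"side BL FL FR",np.round(sz,1))
a=tz;print("sizes",[np.linalg.norm(a[i]-a[(i+1)%4]).round(1) for i in range(4)],[np.linalg.norm(sz[i]-sz[i+1]).round(1) for i in range(2)])
# rim of fixed cup from both clouds, plate plane
for nm in("top","side"):
    P=np.load(nm+"0.npy");I=np.load(nm+"0i.npy").astype(int)
    m=(P[...,2]>60)&(P[...,2]<150)&(np.abs(P[...,0]-585)<55)&(np.abs(P[...,1]-53)<55)
    q=P[m];c=I[m];g=(c.max(1)-c.min(1)<40)
    y=(~g)
    print(nm,g.sum(),y.sum());np.save(nm+"cup.npy",q[g])
    # try yaw: rim
    for yaw in(-.32,-.36):
        zz=np.array([-np.sin(.5585)*np.cos(yaw),-np.sin(.5585)*np.sin(yaw),np.cos(.5585)])
        h=q[g]@zz; print(yaw,np.percentile(h,[5,50,90,95,99]).round(1))
# dark bar pixels in top
I=np.load("top0i.npy").astype(int)[125:160,246:262]; print(I.sum(2)//3)
E
```

```text
top BL BR FR FL [[700.8  58.2]
 [669.3 -33.8]
 [529.8  15.9]
 [562.3 105.5]] side BL FL FR [[700.9  65.8]
 [559.5 121.5]
 [529.2  23.2]]
sizes [np.float64(97.2), np.float64(148.0), np.float64(95.3), np.float64(146.4)] [np.float64(152.0), np.float64(102.8)]
top 366 121
-0.32 [-235.1 -213.2 -189.  -186.3 -176.1]
-0.36 [-229.9 -208.  -183.9 -181.4 -170.9]
side 402 73
-0.32 [-237.  -207.9 -190.3 -188.8 -177.5]
-0.36 [-231.4 -202.9 -185.4 -183.2 -172.1]
[[204 205 204 200 199 201 198 196 203 207 198 162 147 168 179 180]
 [201 201 202 201 202 203 202 202 205 205 193 157 150 167 177 178]
 [178 178 182 187 189 192 194 194 195 194 182 153 151 167 175 174]
 [155 153 165 169 171 176 179 171 165 168 165 145 150 166 170 170]
 [148 149 160 162 161 165 164 146 133 140 144 139 151 164 169 169]
 [156 159 165 168 165 152 133 108 101 117 126 130 154 167 172 173]
 [159 163 171 175 169 145 104  77  75  87  98 124 159 171 174 176]
 [130 135 139 144 138 114  83  67  64  68  84 123 161 173 175 175]
 [120 116 115 116 106  88  66  62  60  63  80 123 158 168 170 170]
 [143 140 136 132 122  97  70  57  56  60  8
[... 998 characters left out ...]
  88 111 152 173 175 173 173]
 [138 127 114 104 113 133 130 107  91  86 105 141 166 174 173 172]
 [161 152 129 115 122 140 134 107  91  87 103 136 163 172 171 169]
 [171 162 138 121 133 148 135 106  89  86  99 129 161 173 172 173]
 [173 163 139 127 145 158 140 107  90  88  96 128 160 172 173 186]
 [175 165 142 135 162 178 151 108  89  86  94 127 159 171 173 186]
 [175 168 153 152 181 195 160 113  92  88  95 125 161 171 163 166]
 [177 174 168 171 200 207 164 118 101  95 101 136 172 178 155 149]
 [178 179 175 178 201 201 161 123 110 107 117 152 189 185 157 154]
 [181 179 175 174 181 178 153 131 123 120 130 162 192 181 158 162]
 [179 177 171 170 165 160 152 147 147 145 147 169 186 177 173 174]]
```

```bash
python3 - <<'E'
from h import *
t=cap("top");s=cap("side")
yaw=-.337;th=np.radians(32)
ez=np.array([-np.sin(th)*np.cos(yaw),-np.sin(th)*np.sin(yaw),np.cos(th)])
ey=np.array([-np.sin(yaw),np.cos(yaw),0]);ex=np.cross(ey,ez)
O=np.array([615.5,36.4,56]);M=np.stack([ex,ey,ez],1)
for n in("top","side"):
    q=(np.load(n+"cup.npy")-O)@M
    r=q[(q[:,2]>58)&(q[:,2]<71)&(np.hypot(q[:,0],q[:,1])<45)]
    e,rad=cv2.minEnclosingCircle(r[:,:2].astype(np.float32))
    print(n,len(r),"enclosing",e,rad,"z",np.percentile(r[:,2],[5,50,95]))
    # fit circle R=31.75 to outer wall pts z 20..60
    from scipy.optimize import least_squares
    w=q[(q[:,2]>8)&(q[:,2]<62)]
    rr=np.hypot(w[:,0],w[:,1]);w=w[(rr>16)&(rr<40)]
    f=lambda p:np.hypot(w[:,0]-p[0],w[:,1]-p[1])-(22+9.75*w[:,2]/65)
    if n=="side":
        o=least_squares(f,[0,0],loss="soft_l1",f_scale=2);print("side outer wall",o.x,np.median(abs(o.fun)),len(w))
    # rim ring by bright contour ray casting
c=t;rc=O+65*ez
# ray cast contour of grey region in top onto rim plane
I=np.load("top0i.npy").astype(int)
# project rim center & hinge & grip candidates
def proj(c,p):
    K=np.array(c["camera_matrix"]);v=rot(c).T@(np.array(p)-np.array(c["eye"]));return (K[0,0]*v[0]/v[2]+K[0,2],K[1,1]*v[1]/v[2]+K[1,2])
print("rim top/side px",proj(t,rc),proj(s,rc),"zoom",[(np.array(proj(t,rc))-[220,120])*6.5,(np.array(proj(s,rc))-[215,200])*7])
H=O+M@[60,0,121];print("hinge",H,proj(t,H),"socket axes",M.round(3).tolist())
for q in np.arange(1.2,2.6,.1):
    g=O+M@[60-152*np.cos(q),0,121+152*np.sin(q)];print(round(q,2),g.round(),np.round(proj(t,g),1),np.round(proj(s,g),1))
I=np.load("side0i.npy");cv2.imwrite("pics/sidez2.png",cv2.resize(I[130:250,225:325,::-1],None,fx=5,fy=5,interpolation=cv2.INTER_CUBIC))
E
```

```text
top 62 enclosing (-0.46162712574005127, -0.05460860952734947) 32.69032287597656 z [58.66798785 63.86024837 69.44488885]
side 85 enclosing (0.12001869082450867, 7.1745991706848145) 32.54063034057617 z [58.714497   63.13996737 67.84828138]
side outer wall [0.27538327 6.01425173] 1.5000716966857581 295
rim top/side px (np.float64(256.36012554644975), np.float64(167.61079750428473)) (np.float64(282.92730441782203), np.float64(223.66754791530047)) zoom [array([236.34081605, 309.47018378]), array([475.49113092, 165.67283541])]
hinge [603.00724378  40.77702524 190.40897549] (np.float64(255.573394195508), np.float64(156.4137722560763)) socket axes [[0.8, 0.331, -0.5], [-0.28, 0.944, 0.175], [0.53, 0.0, 0.848]]
1.2 [488.  81. 281.] [237.5 191.1] [309.8 180. ]
1.3 [497.  78. 293.] [238.  187.2] [307.  175.6]
1.4 [507.  74. 304.] [238.7 183. ] [303.9 171.4]
1.5 [519.  70. 313.] [239.6 178.4] [300.5 167.5]
1.6 [531.  66. 322.] [240.7 173.5] [296.9 164. ]
1.7 [543.  62. 329.] [241.9 168.4] [293.1 160.9]
1.8 [557.  57. 334.] [243.4 163.2] [289.1 158.2]
1.9 [570.  52. 338.] [244.9 157.8] [285.  155.9]
2.0 [585.  47. 341.] [246.6 152.4] [280.9 154.1]
2.1 [599.  42. 342.] [248.4 147. ] [276.8 152.9]
2.2 [613.  37. 342.] [250.2 141.7] [272.7 152.1]
2.3 [627.  32. 340.] [252.1 136.7] [268.7 151.8]
2.4 [641.  27. 337.] [254.1 131.9] [264.9 152. ]
2.5 [655.  23. 332.] [256.  127.3] [261.2 152.7]
```

View pics/sidez2.png

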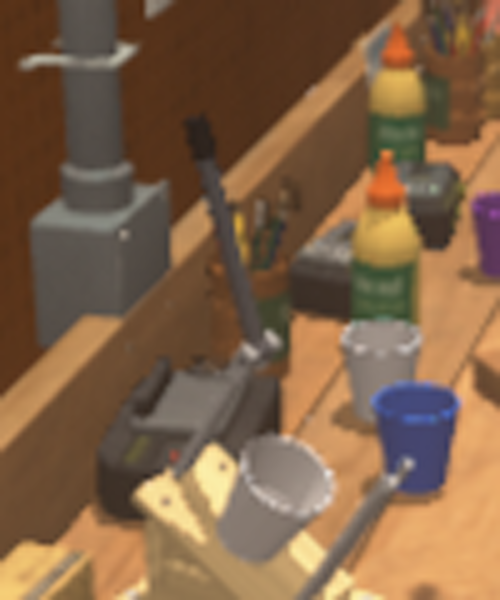

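The bar stands open at about q = 2.4, and both views agree on that. The cameras disagree by about 6 mm in y on the stand, so I'll test that on the loose cups.

```bash
python3 - <<'E'
from h import *
from scipy.optimize import least_squares
for n in("top","side"):
    P=np.load(n+"0.npy");I=np.load(n+"0i.npy").astype(int)
    for nm,c0 in dict(A=(497.5,321.5),B=(608.8,-278.4)).items():
        d=np.hypot(P[...,0]-c0[0],P[...,1]-c0[1])
        g=I.max(2)-I.min(2)<45
        q=P[(d<42)&(P[...,2]>58)&(P[...,2]<72)&g]
        e,r=cv2.minEnclosingCircle(q[:,:2].astype(np.float32))
        w=P[(d<42)&(P[...,2]>12)&(P[...,2]<60)&g]
        f=lambda p:np.hypot(w[:,0]-p[0],w[:,1]-p[1])-(22+9.75*w[:,2]/65)
        o=least_squares(f,c0,loss="soft_l1",f_scale=2)
        print(n,nm,len(q),np.round(e,1),round(r,1),"wall",o.x.round(1),len(w),np.median(abs(o.fun)), "rimz",np.median(q[:,2]))
E
```

```text
top A 48 [498.7 320.7] 31.8 wall [497.1 318.8] 250 3.1815088340363307 rimz 62.89177995596026
top B 60 [ 608.7 -278.7] 32.4 wall [ 605.8 -276.9] 244 4.460057318089115 rimz 64.3064565944519
side A 122 [500.8 327.7] 33.2 wall [500.  326.6] 442 1.6397762072949114 rimz 62.42020128930602
side B 64 [ 610.8 -272.9] 34.4 wall [ 611.6 -274.8] 149 2.152377451007908 rimz 62.73346772131856
```

```bash
cat > plan.py <<'E'
import sys,json,os
from h import *
# commanded pose kept in cmd.json; plan([(pos,Rot,hand,rows),...]) prints rows for one call per entry-group
F="cmd.json"
yaw=-.337;th=np.radians(32)
ez=np.array([-np.sin(th)*np.cos(yaw),-np.sin(th)*np.sin(yaw),np.cos(th)])
ey=np.array([-np.sin(yaw),np.cos(yaw),0]);ex=np.cross(ey,ez)
M=np.stack([ex,ey,ez],1)
TS=np.stack([ex,-ey,-ez],1)          # tool at the socket
TD=np.diag([1.,-1,-1])               # tool down
def load():
    if os.path.exists(F): d=json.load(open(F))
    else: d=dict(p=[212.655,-534.246,231.288],q=[0.982114774,0.188281607,0,0])
    return np.array(d["p"]),R.from_quat(d["q"])
def call(wps):
    """wps: list of (pos,Rmat,hand,n); one step_arm call"""
    p0,r0=load();rows=[]
    for p,T,h,n in wps:
        d=(r0.inv().apply(np.array(p)-p0)/120).round(3);w=((r0.inv()*R.from_matrix(T)).as_rotvec()/np.pi).round(3)
        assert abs(d).max()<=1,d
        rows.append((n,[*d.tolist(),*w.tolist(),h]))
    p=p0+r0.apply(d*120);r=r0*R.from_rotvec(w*np.pi)
    json.dump(dict(p=p.tolist(),q=r.as_quat().tolist()),open(F,"w"))
    for n,x in rows: print(n,"x",x)
    print("--",p.round(1))
def line(p,T,h,n=4):
    """several calls along a straight line"""
    p0,r0=load();k=int(np.ceil(np.linalg.norm(np.array(p)-p0)/118)); 
    from scipy.spatial.transform import Slerp
    S=Slerp([0,1],R.concatenate([r0,R.from_matrix(T)]))
    for i in range(1,k+1): call([(p0+(np.array(p)-p0)*i/k,S(i/k).as_matrix(),h,n)])
E
python3 - <<'E'
from plan import *
line([609.5,-275.5,160],TD,1,3)
call([([609.5,-275.5,45],TD,1,5)])
call([([609.5,-275.5,39],TD,1,2),([609.5,-275.5,39],TD,-1,7)])
E
```

```text
3 x [0.774, -0.156, 0.119, 0.0, 0.0, 0.024, 1]
-- [ 292.  -482.5  217. ]
3 x [0.76, -0.214, 0.119, 0.0, 0.0, 0.024, 1]
-- [ 371.4 -430.7  202.7]
3 x [0.742, -0.271, 0.118, 0.0, 0.0, 0.024, 1]
-- [ 450.8 -378.9  188.6]
3 x [0.719, -0.325, 0.119, 0.0, 0.0, 0.024, 1]
-- [ 530.1 -327.3  174.3]
3 x [0.693, -0.379, 0.119, 0.0, 0.0, 0.025, 1]
-- [ 609.5 -275.5  160. ]
5 x [-0.0, -0.0, 0.958, 0.0, 0.0, -0.0, 1]
-- [ 609.5 -275.5   45. ]
2 x [-0.0, -0.0, 0.05, 0.0, 0.0, -0.0, 1]
7 x [-0.0, -0.0, 0.05, 0.0, 0.0, -0.0, -1]
-- [ 609.5 -275.5   39. ]
```

Call:
step_arm(
  targets=[
    [[0.774,-0.156,0.119,0,0,0.024,1],[0.774,-0.156,0.119,0,0,0.024,1],[0.774,-0.156,0.119,0,0,0.024,1]],
  ],
)

```text
clock: 0.68
position: [293.6, -480.8, 216.5]
tool_rot: [0.988, 0.153, 0.0, -0.001]
force: [0.2, -0.8, 0.1]
width: 1.001
gripper_force: 0.0
```

Call:
step_arm(
  targets=[
    [[0.76,-0.214,0.119,0,0,0.024,1],[0.76,-0.214,0.119,0,0,0.024,1],[0.76,-0.214,0.119,0,0,0.024,1]],
  ],
)

```text
clock: 1.05
position: [372.2, -429.9, 202.4]
tool_rot: [0.993, 0.115, -0.0, -0.0]
force: [-0.5, -0.8, 0.2]
width: 1.003
gripper_force: 0.0
```

Call:
step_arm(
  targets=[
    [[0.742,-0.271,0.118,0,0,0.024,1],[0.742,-0.271,0.118,0,0,0.024,1],[0.742,-0.271,0.118,0,0,0.024,1]],
  ],
)

```text
clock: 1.42
position: [451.1, -378.9, 188.4]
tool_rot: [0.997, 0.077, -0.0, 0.0]
force: [-0.4, 0.1, -0.5]
width: 0.997
gripper_force: 0.0
```

Call:
step_arm(
  targets=[
    [[0.719,-0.325,0.119,0,0,0.024,1],[0.719,-0.325,0.119,0,0,0.024,1],[0.719,-0.325,0.119,0,0,0.024,1]],
  ],
)

```text
clock: 1.8
position: [530.1, -327.8, 174.1]
tool_rot: [0.999, 0.039, -0.0, 0.0]
force: [-0.4, -0.9, -0.5]
width: 0.993
gripper_force: 0.0
```

Call:
step_arm(
  targets=[
    [[0.693,-0.379,0.119,0,0,0.025,1],[0.693,-0.379,0.119,0,0,0.025,1],[0.693,-0.379,0.119,0,0,0.025,1],[0.693,-0.379,0.119,0,0,0.025,1]],
  ],
)

```text
clock: 2.3
position: [608.2, -277.7, 160.3]
tool_rot: [1.0, -0.001, -0.0, 0.0]
force: [-0.3, 0.5, 0.0]
width: 1.004
gripper_force: 0.0
```

Call:
step_arm(
  targets=[
    [[0,0,0.958,0,0,0,1],[0,0,0.958,0,0,0,1],[0,0,0.958,0,0,0,1],[0,0,0.958,0,0,0,1]],
  ],
)

```text
clock: 2.8
position: [610.1, -277.5, 47.6]
tool_rot: [1.0, -0.001, 0.001, 0.001]
force: [0.2, -0.0, 0.6]
width: 1.003
gripper_force: 0.0
```

Call:
step_arm(
  targets=[
    [[0,0,0.05,0,0,0,1],[0,0,0.05,0,0,0,1],[0,0,0.05,0,0,0,-1],[0,0,0.05,0,0,0,-1],[0,0,0.05,0,0,0,-1],[0,0,0.05,0,0,0,-1],[0,0,0.05,0,0,0,-1],[0,0,0.05,0,0,0,-1]],
  ],
  newtons=50,
)

```text
clock: 3.8
position: [610.3, -275.7, 40.4]
tool_rot: [1.0, -0.001, 0.001, 0.0]
force: [-0.3, 1.6, 6.4]
width: 0.705
gripper_force: 54.0
```

```bash
python3 - <<'E'
from plan import *
call([([609.5,-275.5,150],TD,-1,4)])
call([([540,-220,230],TS,-1,6)])
E
```

```text
4 x [-0.0, -0.0, -0.925, 0.0, 0.0, -0.0, -1]
-- [ 609.5 -275.5  150. ]
6 x [-0.58, -0.462, -0.666, -0.03, 0.176, 0.104, -1]
-- [ 540. -220.  230.]
```

Call:
step_arm(
  targets=[
    [[0,0,-0.4,0,0,0,-1],[0,0,-0.7,0,0,0,-1],[0,0,-0.925,0,0,0,-1],[0,0,-0.925,0,0,0,-1]],
  ],
)

```text
clock: 4.3
position: [611.0, -276.4, 152.8]
tool_rot: [1.0, -0.001, 0.002, 0.001]
force: [-0.1, -0.0, -1.9]
width: 0.699
gripper_force: 54.7
```

Call:
step_arm(
  targets=[
    [[-0.2,-0.15,-0.2,-0.01,0.06,0.03,-1],[-0.4,-0.3,-0.4,-0.02,0.12,0.07,-1],[-0.58,-0.462,-0.666,-0.03,0.176,0.104,-1],[-0.58,-0.462,-0.666,-0.03,0.176,0.104,-1],[-0.58,-0.462,-0.666,-0.03,0.176,0.104,-1],[-0.58,-0.462,-0.666,-0.03,0.176,0.104,-1]],
  ],
)

```text
clock: 5.05
position: [540.0, -220.2, 229.0]
tool_rot: [0.948, -0.161, 0.27, 0.046]
force: [0.6, -0.6, 0.0]
width: 0.699
gripper_force: 54.7
```

```bash
python3 - <<'E'
from plan import *
t=cap("top");s=cap("side")
print(ctrl.observe()["position"],R.from_quat(ctrl.observe()["tool_rot"]).as_matrix().round(3).tolist(),TS.round(3).tolist())
a=t["image"][80:330,260:480,::-1];b=s["image"][120:270,260:420,::-1]
cv2.imwrite("pics/held.png",np.hstack([cv2.resize(a,(350,398)),cv2.resize(b,(424,398))]))
np.save("t1.npy",cloud(t));np.save("s1.npy",cloud(s));np.save("t1i.npy",t["image"]);np.save("s1i.npy",s["image"])
E
```

```text
[ 540.46487145 -220.45187854  229.35937153] [[0.802, -0.33, 0.498], [-0.28, -0.944, -0.175], [0.528, 0.0, -0.849]] [[0.8, -0.331, 0.5], [-0.28, -0.944, -0.175], [0.53, -0.0, -0.848]]
```

View pics/held.png

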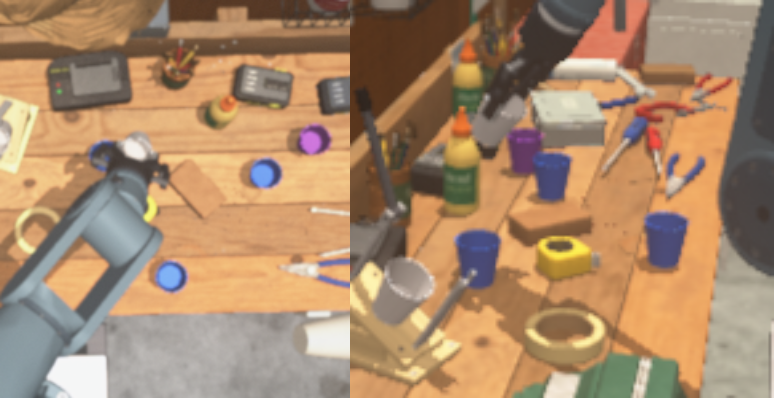

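The tilted cup shows in the side part of the picture at about (500,120), pointing along the fingers. I'll fit it in the tool frame for the grasp tilt, and use that to calibrate the cameras too.

```bash
python3 - <<'E'
from plan import *
from scipy.optimize import least_squares
p,r=load(); T=r.as_matrix()
for n in "ts":
    P=np.load(n+"1.npy");I=np.load(n+"1i.npy").astype(int)
    q=(P-p)@T   # tool frame
    g=(I.max(2)-I.min(2)<40)&(I.mean(2)>95)
    m=g&(abs(q[...,0])<45)&(abs(q[...,1])<40)&(q[...,2]>-35)&(q[...,2]<60)
    w=q[m]; v,u=np.nonzero(m);print(n,len(w),w.min(0).round(),w.max(0).round(),np.median(w,0).round(1),u.mean(),v.mean())
    # cup frame: axis dir d (tool z tilted by a about y), underside center c; cone radius along -axis
    def f(x,w=w):
        cx,cy,cz,a,b=x
        d=np.array([np.sin(a),np.sin(b),0]);d[2]=-np.sqrt(1-d@d)   # toward mouth
        k=w-[cx,cy,cz];h=k@d;rad=np.linalg.norm(k-np.outer(h,d),axis=1)
        return np.r_[(rad-(22+9.75*h/65))*np.cos(.149),np.minimum(h,0)*1.,np.maximum(h-65,0)]
    o=least_squares(f,[0,0,39,0,0],loss="soft_l1",f_scale=2)
    print(o.x.round(2),np.median(abs(o.fun[:len(w)])).round(2))
E
```

```text
t 277 [-23. -40. -33.] [31. 40. 34.] [ 1.7  3.  14.4] 345.7328519855596 171.85559566787003
[ 3.000e+00  2.290e+00  2.218e+01 -1.000e-02  2.000e-02] 2.68
s 222 [-30. -38. -34.] [31. 32. 44.] [ -8.8 -19.2  -1.5] 315.2522522522523 165.02702702702703
[ 1.390e+00 -5.700e-01  3.766e+01  0.000e+00 -2.000e-02] 1.52
```

The cup sits square in the hand: underside 37.7 mm beyond the TCP, x offset about 1.4 mm, tilt about 0. Next I'll hover over the socket and measure the held cup and fixed cup in the same view.

```bash
cat >> plan.py <<'E'
O=np.array([615.5,36.4,56.])
def S(x,y,z): return O+M@np.array([x,y,z],float)
E
python3 - <<'E'
from plan import *
line(S(-1.4,4,175),TS,-1,4)
call([(S(-1.4,4,138),TS,-1,3)])
E
```

```text
4 x [-0.292, -0.753, -0.096, 0.0, 0.0, 0.0, -1]
-- [ 536.1 -122.9  221.1]
4 x [-0.291, -0.752, -0.097, 0.0, 0.0, 0.0, -1]
-- [532.1 -25.9 212.4]
4 x [-0.292, -0.753, -0.096, 0.0, 0.0, 0.0, -1]
-- [528.2  71.2 203.6]
3 x [0.0, -0.0, 0.308, 0.0, 0.0, 0.0, -1]
-- [546.7  64.8 172.3]
```

Call:
step_arm(
  targets=[
    [[-0.292,-0.753,-0.096,0,0,0,-1],[-0.292,-0.753,-0.096,0,0,0,-1],[-0.292,-0.753,-0.096,0,0,0,-1]],
  ],
)

```text
clock: 5.52
position: [536.1, -120.6, 220.0]
tool_rot: [0.948, -0.159, 0.27, 0.046]
force: [0.7, -0.5, -0.8]
width: 0.7
gripper_force: 54.9
```

Call:
step_arm(
  targets=[
    [[-0.291,-0.752,-0.097,0,0,0,-1],[-0.291,-0.752,-0.097,0,0,0,-1],[-0.291,-0.752,-0.097,0,0,0,-1]],
  ],
)

```text
clock: 5.9
position: [532.5, -24.4, 212.0]
tool_rot: [0.948, -0.16, 0.271, 0.046]
force: [0.3, -0.1, -1.0]
width: 0.697
gripper_force: 55.0
```

Call:
step_arm(
  targets=[
    [[-0.292,-0.753,-0.096,0,0,0,-1],[-0.292,-0.753,-0.096,0,0,0,-1],[-0.292,-0.753,-0.096,0,0,0,-1],[-0.292,-0.753,-0.096,0,0,0,-1]],
  ],
)

```text
clock: 6.4
position: [528.9, 70.3, 203.7]
tool_rot: [0.948, -0.161, 0.271, 0.047]
force: [0.1, 0.1, -1.6]
width: 0.698
gripper_force: 55.0
```

Call:
step_arm(
  targets=[
    [[0,0,0.15,0,0,0,-1],[0,0,0.308,0,0,0,-1],[0,0,0.308,0,0,0,-1]],
  ],
)

```text
clock: 6.78
position: [546.5, 62.8, 171.1]
tool_rot: [0.948, -0.162, 0.27, 0.047]
force: [0.2, 0.1, -1.4]
width: 0.698
gripper_force: 55.0
```

```bash
cat > meas.py <<'E'
from plan import *
from scipy.optimize import least_squares
def cone(w,h0,h1):
    """w in socket frame; fit axis x,y and tilt of a cone with underside height z0; straight up axis"""
    def f(x):
        k=w-[x[0],x[1],x[2]];d=np.array([np.sin(x[3]),np.sin(x[4]),0]);d[2]=np.sqrt(1-d@d)
        h=k@d;r=np.linalg.norm(k-np.outer(h,d),axis=1)
        return np.r_[r-(22+9.75*h/65),np.minimum(h,0),np.maximum(h-65,0)]
    return f
def meas(n="side",z0=0,lo=10,hi=64,tilt=True,box=45,held=True):
    c=cap(n);P=cloud(c);I=c["image"].astype(int);q=(P-O)@M
    g=(I.max(2)-I.min(2)<40)&(I.mean(2)>80)
    m=g&(np.hypot(q[...,0],q[...,1]-4)<box)&(q[...,2]>z0+lo)&(q[...,2]<z0+hi)
    w=q[m]; f=cone(w,0,65)
    if tilt: o=least_squares(f,[0,4,z0,0,0],loss="soft_l1",f_scale=2);x=o.x
    else:
        o=least_squares(lambda p:f([p[0],p[1],z0,0,0]),[0,4],loss="soft_l1",f_scale=2);x=o.x
    print(n,z0,len(w),"fit",x.round(2),"res",np.median(abs(o.fun[:len(w)])).round(2))
    return c,w
E
python3 - <<'E'
from meas import *
c,_=meas("side",0,12,60,False)
meas("side",100,2,36,False); meas("side",100,2,36,True)
save(c,"pre.png");I=c["image"][120:280,200:340,::-1];cv2.imwrite("pics/prez.png",cv2.resize(I,None,fx=3.5,fy=3.5))
print(((ctrl.observe()["position"]-O)@M).round(1))
E
```

```text
side 0 269 fit [0.24 6.42] res 1.54
side 100 119 fit [-0.07  4.14] res 0.92
side 100 126 fit [ 2.1000e-01  4.2900e+00  1.0321e+02 -0.0000e+00  1.0000e-02] res 0.81
[ -0.5   3.3 138.3]
```

View pics/prez.png

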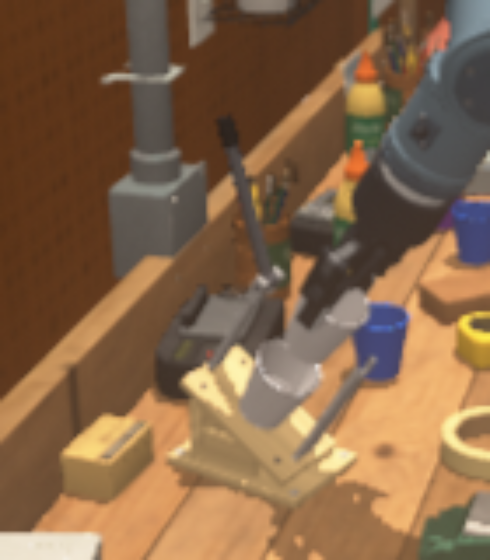

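The held cup is just above the fixed cup, which sits at about (280,385) in the crop. It needs about +2.3 mm in y and +0.3 mm in x, then I can lower it.

```bash
python3 - <<'E'
from plan import *
call([(S(-1.1,6.3,136),TS,-1,2),(S(-1.1,6.3,80),TS,-1,4)])
call([(S(-1.1,6.3,66),TS,-1,4)])
E
```

```text
2 x [0.003, -0.019, 0.016, 0.0, 0.0, 0.0, -1]
4 x [0.003, -0.019, 0.483, 0.0, 0.0, 0.0, -1]
-- [576.7  56.6 123.3]
4 x [-0.0, -0.0, 0.117, 0.0, 0.0, 0.0, -1]
-- [583.7  54.2 111.4]
```

Call:
step_arm(
  targets=[
    [[0.003,-0.019,0.016,0,0,0,-1],[0.003,-0.019,0.016,0,0,0,-1],[0.003,-0.019,0.15,0,0,0,-1],[0.003,-0.019,0.3,0,0,0,-1],[0.003,-0.019,0.483,0,0,0,-1],[0.003,-0.019,0.483,0,0,0,-1]],
  ],
)

```text
clock: 7.68
position: [576.2, 56.4, 122.1]
tool_rot: [0.948, -0.161, 0.271, 0.047]
force: [-0.7, -0.3, -1.4]
width: 0.7
gripper_force: 55.0
```

Call:
step_arm(
  targets=[
    [[0,0,0.04,0,0,0,-1],[0,0,0.08,0,0,0,-1],[0,0,0.117,0,0,0,-1],[0,0,0.117,0,0,0,-1]],
  ],
)

```text
clock: 8.18
position: [583.1, 53.0, 112.2]
tool_rot: [0.948, -0.161, 0.271, 0.048]
force: [-7.3, -6.8, 7.3]
width: 0.698
gripper_force: 55.7
```

```bash
python3 - <<'E'
from plan import *
o=ctrl.observe();print(((o["position"]-O)@M).round(1),(o["force"]@M).round(1))
call([(S(-1.1,6.3,61.5),TS,-1,4)])
E
```

```text
[-0.8  4.9 66.8] [-0.  -8.8  8.6]
4 x [-0.0, -0.0, 0.037, 0.0, 0.0, 0.0, -1]
-- [585.9  53.4 107.6]
```

```bash
python3 - <<'E'
from plan import *
json.dump(dict(p=S(-1.1,6.3,66).tolist(),q=R.from_matrix(TS).as_quat().tolist()),open(F,"w"))
call([(S(-1.1,4.8,66),TS,-1,2),(S(-1.1,4.8,61),TS,-1,4)])
E
```

```text
2 x [0.0, 0.012, 0.0, 0.0, 0.0, 0.0, -1]
4 x [0.0, 0.012, 0.042, 0.0, 0.0, 0.0, -1]
-- [585.7  52.  107.1]
```

Call:
step_arm(
  targets=[
    [[0,0.012,0,0,0,0,-1],[0,0.012,0,0,0,0,-1],[0,0.012,0.02,0,0,0,-1],[0,0.012,0.042,0,0,0,-1],[0,0.012,0.042,0,0,0,-1]],
  ],
)

```text
clock: 8.8
position: [584.8, 52.2, 110.5]
tool_rot: [0.948, -0.16, 0.272, 0.048]
force: [-42.7, 1.9, 45.4]
width: 0.699
gripper_force: 60.3
```

```bash
python3 - <<'E'
from plan import *
o=ctrl.observe();print(((o["position"]-O)@M).round(1),(o["force"]@M).round(1))
E
```

```text
[-0.1  4.7 64.3] [-10.7 -12.3  60.2]
```

```bash
python3 - <<'E'
from plan import *
call([(S(-1.1,4.8,64),TS,-1,1),(S(-1.1,4.8,64),TS,1,4)])
call([(S(-1.1,4.8,120),TS,1,4)])
call([(S(-80,4.8,235),TS,1,4)])
E
```

```text
1 x [-0.0, 0.0, -0.025, 0.0, 0.0, 0.0, -1]
4 x [-0.0, 0.0, -0.025, 0.0, 0.0, 0.0, 1]
-- [584.2  52.5 109.7]
4 x [-0.0, 0.001, -0.467, 0.0, 0.0, 0.0, 1]
-- [556.2  62.2 157.2]
4 x [-0.658, -0.001, -0.958, 0.0, 0.0, 0.0, 1]
-- [435.5 104.6 212.8]
```

Call:
step_arm(
  targets=[
    [[0,0,-0.025,0,0,0,-1],[0,0,-0.025,0,0,0,1],[0,0,-0.025,0,0,0,1],[0,0,-0.025,0,0,0,1],[0,0,-0.025,0,0,0,1]],
  ],
)

```text
clock: 9.43
position: [584.3, 52.5, 109.6]
tool_rot: [0.948, -0.161, 0.272, 0.046]
force: [-0.8, 0.4, 0.7]
width: 1.0
gripper_force: 0.0
```

```bash
python3 - <<'E'
from meas import *
o=ctrl.observe();print(((o["position"]-O)@M).round(1),(o["force"]@M).round(1))
c,_=meas("side",0,5,60,False);c,_=meas("side",24,42,64,True)
I=c["image"][180:270,240:330,::-1];cv2.imwrite("pics/n1.png",cv2.resize(I,None,fx=6,fy=6,interpolation=cv2.INTER_CUBIC))
E
```

```text
[-1.1  4.9 63.8] [-0.3  0.1  1.1]
side 0 166 fit [1.43 5.58] res 1.33
side 24 94 fit [-5.500e+00  6.010e+00  2.465e+01  1.300e-01  1.000e-02] res 1.29
```

View pics/n1.png

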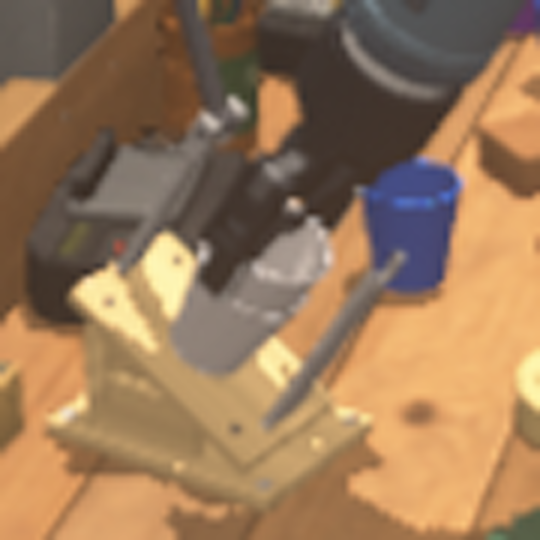

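The first cup is nested; its rim shows as a parallel ring above the fixed rim at about (290,250). I'll back out, look again, then go for cup A.

```bash
python3 - <<'E'
from plan import *
json.dump(dict(p=S(-1.1,4.8,64).tolist(),q=R.from_matrix(TS).as_quat().tolist()),open(F,"w"))
call([(S(-1.1,4.8,180),TS,1,5)])
line([499.5,325.5,175],TD,1,4)
E
```

```text
5 x [0.0, 0.0, -0.967, 0.0, 0.0, 0.0, 1]
-- [526.2  72.8 208.1]
4 x [-0.305, -0.638, -0.082, 0.01, -0.059, -0.035, 1]
-- [517.3 157.  197. ]
4 x [-0.241, -0.67, -0.011, 0.01, -0.058, -0.035, 1]
-- [508.4 241.3 186.1]
4 x [-0.163, -0.691, 0.048, 0.01, -0.059, -0.034, 1]
-- [499.5 325.5 175. ]
```

Call:
step_arm(
  targets=[
    [[0,0,-0.2,0,0,0,1],[0,0,-0.6,0,0,0,1],[0,0,-0.967,0,0,0,1],[0,0,-0.967,0,0,0,1]],
  ],
)

```text
clock: 10.02
position: [527.4, 73.6, 212.0]
tool_rot: [0.947, -0.161, 0.275, 0.046]
force: [0.4, -0.4, -0.1]
width: 0.998
gripper_force: 0.0
```

Call:
step_arm(
  targets=[
    [[-0.305,-0.638,-0.082,0.01,-0.059,-0.035,1],[-0.305,-0.638,-0.082,0.01,-0.059,-0.035,1],[-0.305,-0.638,-0.082,0.01,-0.059,-0.035,1],[-0.305,-0.638,-0.082,0.01,-0.059,-0.035,1]],
  ],
)

```text
clock: 10.52
position: [516.9, 156.4, 195.7]
tool_rot: [0.977, -0.108, 0.182, 0.032]
force: [-0.5, 0.0, -0.2]
width: 0.999
gripper_force: 0.0
```

Call:
step_arm(
  targets=[
    [[-0.241,-0.67,-0.011,0.01,-0.058,-0.035,1],[-0.241,-0.67,-0.011,0.01,-0.058,-0.035,1],[-0.241,-0.67,-0.011,0.01,-0.058,-0.035,1]],
  ],
)

```text
clock: 10.9
position: [508.5, 241.4, 185.2]
tool_rot: [0.994, -0.054, 0.092, 0.016]
force: [-1.0, -0.9, 0.2]
width: 1.002
gripper_force: 0.0
```

Call:
step_arm(
  targets=[
    [[-0.163,-0.691,0.048,0.01,-0.059,-0.034,1],[-0.163,-0.691,0.048,0.01,-0.059,-0.034,1],[-0.163,-0.691,0.048,0.01,-0.059,-0.034,1],[-0.163,-0.691,0.048,0.01,-0.059,-0.034,1],[-0.163,-0.691,0.048,0.01,-0.059,-0.034,1]],
  ],
)

```text
clock: 11.52
position: [499.6, 324.3, 175.3]
tool_rot: [1.0, -0.001, 0.0, 0.0]
force: [-0.1, 0.2, 1.0]
width: 0.998
gripper_force: 0.0
```

```bash
python3 - <<'E'
from meas import *
print(ctrl.observe()["position"])
t=cap("top")
for n in("top","side"):
    c,w=meas(n,0,5,60,False)
    q=(cloud(c)-O)@M;I=c["image"].astype(int);g=(I.max(2)-I.min(2)<40)
    k=q[g&(np.hypot(q[...,0],q[...,1]-4)<40)&(q[...,2]>20)&(q[...,2]<110)]
    rad=np.hypot(k[:,0],k[:,1]-(6 if n=="side" else 1))
    o=k[(rad>27)];print("outer heights hist",np.histogram(o[:,2],bins=range(40,112,4)))
    r=k[(k[:,2]>82)];e,R_=cv2.minEnclosingCircle(r[:,:2].astype(np.float32));print("rim",len(r),e,R_)
    A=np.c_[r[:,:2],np.ones(len(r))];print("plane",np.linalg.lstsq(A,r[:,2],rcond=None)[0])
call([([499.5,325.5,45],TD,1,5)]) if 0 else None
call([([499.5,325.5,60],TD,1,5)])
call([([499.5,325.5,39],TD,1,2),([499.5,325.5,39],TD,-1,6)])
E
```

```text
[499.64343953 324.33203432 175.32560741]
top 0 176 fit [14.62  9.41] res 7.54
outer heights hist (array([ 2,  4,  6,  4,  4, 13, 12, 13, 15, 13, 23, 24, 30, 15,  2,  0,  0]), array([ 40,  44,  48,  52,  56,  60,  64,  68,  72,  76,  80,  84,  88,
        92,  96, 100, 104, 108]))
rim 89 (-1.0640240907669067, 1.088104009628296) 33.63520812988281
plane [ 3.10995256e-02 -4.70839105e-03  8.87520085e+01]
side 0 5 fit [7.12 8.92] res 0.36
outer heights hist (array([0, 0, 0, 0, 3, 1, 0, 1, 0, 3, 2, 1, 8, 2, 0, 0, 0]), array([ 40,  44,  48,  52,  56,  60,  64,  68,  72,  76,  80,  84,  88,
        92,  96, 100, 104, 108]))
rim 13 (-23.979812622070312, -7.643877029418945) 17.05809783935547
plane [-0.66617987 -0.29651431 69.87707844]
5 x [-0.0, -0.0, 0.958, 0.0, -0.0, -0.0, 1]
-- [499.5 325.5  60. ]
2 x [-0.0, -0.0, 0.175, 0.0, -0.0, -0.0, 1]
6 x [-0.0, -0.0, 0.175, 0.0, -0.0, -0.0, -1]
-- [499.5 325.5  39. ]
```

The first cup's rim sits at 88.8 mm (89 when home), tilted about 0.03 rad, so it is seated. Now the grasp on cup A.

Call:
step_arm(
  targets=[
    [[0,0,0.5,0,0,0,1],[0,0,0.958,0,0,0,1],[0,0,0.958,0,0,0,1],[0,0,0.958,0,0,0,1]],
  ],
)

```text
clock: 12.18
position: [500.9, 325.9, 62.0]
tool_rot: [1.0, -0.001, 0.001, -0.0]
force: [0.7, -0.0, 1.1]
width: 1.006
gripper_force: 0.0
```

Call:
step_arm(
  targets=[
    [[0,0,0.175,0,0,0,1],[0,0,0.175,0,0,0,1],[0,0,0.175,0,0,0,-1],[0,0,0.175,0,0,0,-1],[0,0,0.175,0,0,0,-1],[0,0,0.175,0,0,0,-1],[0,0,0.175,0,0,0,-1],[0,0,0.175,0,0,0,-1]],
  ],
  newtons=50,
)

```text
clock: 13.18
position: [501.2, 326.2, 42.1]
tool_rot: [1.0, -0.001, 0.002, -0.0]
force: [-3.0, -1.1, 9.8]
width: 0.715
gripper_force: 51.9
```

```bash
python3 - <<'E'
from plan import *
call([([499.5,325.5,155],TD,-1,4)])
line(S(-1,4.8,200),TS,-1,4)
call([(S(-1,4.8,162),TS,-1,3)])
E
```

```text
4 x [0.0, 0.0, -0.966, 0.0, -0.0, -0.0, -1]
-- [499.5 325.5 155. ]
4 x [0.048, 0.692, -0.195, -0.01, 0.059, 0.035, -1]
-- [505.1 242.5 178.4]
4 x [0.156, 0.687, -0.154, -0.01, 0.058, 0.034, -1]
-- [510.7 159.3 201.7]
4 x [0.251, 0.669, -0.095, -0.01, 0.059, 0.035, -1]
-- [516.2  76.2 225. ]
3 x [0.0, -0.001, 0.317, 0.0, -0.0, 0.0, -1]
-- [535.3  69.6 192.8]
```

Call:
step_arm(
  targets=[
    [[0,0,-0.4,0,0,0,-1],[0,0,-0.8,0,0,0,-1],[0,0,-0.966,0,0,0,-1],[0,0,-0.966,0,0,0,-1]],
  ],
)

```text
clock: 13.68
position: [500.5, 325.9, 156.4]
tool_rot: [1.0, -0.001, 0.002, -0.0]
force: [0.5, -0.2, -2.5]
width: 0.713
gripper_force: 54.8
```

Call:
step_arm(
  targets=[
    [[0.048,0.692,-0.195,-0.01,0.059,0.035,-1],[0.048,0.692,-0.195,-0.01,0.059,0.035,-1],[0.048,0.692,-0.195,-0.01,0.059,0.035,-1],[0.048,0.692,-0.195,-0.01,0.059,0.035,-1]],
  ],
)

```text
clock: 14.18
position: [504.8, 242.7, 176.9]
tool_rot: [0.994, -0.056, 0.091, 0.016]
force: [0.6, 0.4, -1.5]
width: 0.713
gripper_force: 55.1
```

Call:
step_arm(
  targets=[
    [[0.156,0.687,-0.154,-0.01,0.058,0.034,-1],[0.156,0.687,-0.154,-0.01,0.058,0.034,-1],[0.156,0.687,-0.154,-0.01,0.058,0.034,-1],[0.156,0.687,-0.154,-0.01,0.058,0.034,-1]],
  ],
)

```text
clock: 14.68
position: [511.1, 160.2, 201.4]
tool_rot: [0.977, -0.108, 0.182, 0.031]
force: [0.6, 0.6, -1.6]
width: 0.716
gripper_force: 55.3
```

Call:
step_arm(
  targets=[
    [[0.251,0.669,-0.095,-0.01,0.059,0.035,-1],[0.251,0.669,-0.095,-0.01,0.059,0.035,-1],[0.251,0.669,-0.095,-0.01,0.059,0.035,-1],[0.251,0.669,-0.095,-0.01,0.059,0.035,-1]],
  ],
)

```text
clock: 15.18
position: [516.7, 77.1, 225.0]
tool_rot: [0.948, -0.161, 0.271, 0.046]
force: [0.3, -0.4, -2.3]
width: 0.714
gripper_force: 55.6
```

Call:
step_arm(
  targets=[
    [[0,-0.001,0.15,0,0,0,-1],[0,-0.001,0.317,0,0,0,-1],[0,-0.001,0.317,0,0,0,-1]],
  ],
)

```text
clock: 15.55
position: [534.9, 70.4, 190.9]
tool_rot: [0.948, -0.161, 0.27, 0.047]
force: [-0.0, 0.4, -1.4]
width: 0.715
gripper_force: 55.6
```

```bash
python3 - <<'E'
from meas import *
o=ctrl.observe();print(((o["position"]-O)@M).round(1),(o["force"]@M).round(1),o["width"])
meas("side",24,42,62,False);meas("side",0,5,60,False)
meas("side",124,2,36,False); meas("side",124,2,36,True)
E
```

```text
[ -2.6   5.4 160.7] [-0.9  0.4 -1.1] 0.715373417708731
side 24 151 fit [0.3  6.24] res 1.91
side 0 180 fit [0.46 6.08] res 1.31
side 124 132 fit [-2.42  6.58] res 1.11
side 124 134 fit [-2.9600e+00  6.7500e+00  1.2664e+02  3.0000e-02 -0.0000e+00] res 1.06
```

```bash
python3 - <<'E'
from plan import *
call([(S(1.5,4.5,161),TS,-1,2),(S(1.5,4.5,100),TS,-1,4)])
call([(S(1.5,4.5,91),TS,-1,4)])
E
```

```text
2 x [0.021, 0.003, 0.008, 0.0, -0.0, 0.0, -1]
4 x [0.021, 0.003, 0.516, 0.0, -0.0, 0.0, -1]
-- [568.1  57.7 141.6]
4 x [0.0, -0.0, 0.075, 0.0, -0.0, 0.0, -1]
-- [572.6  56.1 134. ]
```

Call:
step_arm(
  targets=[
    [[0.021,0.003,0.008,0,0,0,-1],[0.021,0.003,0.008,0,0,0,-1],[0.021,0.003,0.16,0,0,0,-1],[0.021,0.003,0.32,0,0,0,-1],[0.021,0.003,0.516,0,0,0,-1],[0.021,0.003,0.516,0,0,0,-1]],
  ],
)

```text
clock: 16.5
position: [568.0, 57.5, 140.5]
tool_rot: [0.948, -0.161, 0.271, 0.047]
force: [1.1, -0.6, -1.5]
width: 0.713
gripper_force: 55.6
```

Call:
step_arm(
  targets=[
    [[0,0,0.035,0,0,0,-1],[0,0,0.075,0,0,0,-1],[0,0,0.075,0,0,0,-1]],
  ],
)

```text
clock: 16.88
position: [572.7, 56.7, 136.3]
tool_rot: [0.947, -0.161, 0.272, 0.047]
force: [-17.8, 3.2, 18.1]
width: 0.71
gripper_force: 57.4
```

```bash
python3 - <<'E'
from plan import *
o=ctrl.observe();print(((o["position"]-O)@M).round(1),(o["force"]@M).round(1))
E
```

```text
[ 2.6  5.  93.1] [-5.5 -2.8 24.8]
```

```bash
python3 - <<'E'
from plan import *
call([(S(0.3,4.3,91),TS,-1,2),(S(0.3,4.3,88),TS,-1,3)])
E
```

```text
2 x [-0.01, 0.001, 0.0, 0.0, -0.0, 0.0, -1]
3 x [-0.01, 0.001, 0.025, 0.0, -0.0, 0.0, -1]
-- [573.1  55.8 130.8]
```

Call:
step_arm(
  targets=[
    [[-0.01,0.002,0,0,0,0,-1],[-0.01,0.002,0,0,0,0,-1],[-0.01,0.002,0.025,0,0,0,-1],[-0.01,0.002,0.025,0,0,0,-1]],
  ],
)

```text
clock: 17.38
position: [573.9, 56.5, 135.4]
tool_rot: [0.947, -0.16, 0.274, 0.047]
force: [-31.3, 5.6, 37.5]
width: 0.714
gripper_force: 59.6
```

```bash
python3 - <<'E'
from meas import *
o=ctrl.observe();print(((o["position"]-O)@M).round(1),(o["force"]@M).round(1))
meas("side",48,30,64,True)
E
```

```text
[ 3.1  5.2 91.7] [-6.7 -5.  48.4]
side 48 192 fit [-5.000e+00  8.670e+00  4.585e+01  1.500e-01 -2.000e-02] res 1.36
```

```bash
python3 - <<'E'
from plan import *
call([(S(1.5,4.5,91),TS,-1,1),(S(1.5,4.5,91),TS,1,4)])
call([(S(1.5,4.5,205),TS,1,4)])
call([(S(-60,100,205),TS,1,4)])
E
```

```text
1 x [0.01, -0.001, -0.025, 0.0, -0.0, 0.0, -1]
4 x [0.01, -0.001, -0.025, 0.0, -0.0, 0.0, 1]
-- [572.6  56.1 134. ]
4 x [0.0, 0.0, -0.95, 0.0, -0.0, 0.0, 1]
-- [515.6  76.2 230.7]
4 x [-0.512, -0.796, -0.0, 0.0, -0.0, 0.0, 1]
-- [498.1 183.5 198. ]
```

Call:
step_arm(
  targets=[
    [[0.01,-0.001,-0.025,0,0,0,-1],[0.01,-0.001,-0.025,0,0,0,1],[0.01,-0.001,-0.025,0,0,0,1],[0.01,-0.001,-0.025,0,0,0,1],[0.01,-0.001,-0.025,0,0,0,1]],
  ],
)

```text
clock: 18.05
position: [572.7, 55.9, 133.8]
tool_rot: [0.948, -0.161, 0.271, 0.047]
force: [0.5, 0.1, 0.5]
width: 0.998
gripper_force: 0.0
```

```bash
python3 - <<'E'
from plan import *
json.dump(dict(p=S(1.5,4.5,205).tolist(),q=R.from_matrix(TS).as_quat().tolist()),open(F,"w"))
call([(S(-40,-110,205),TS,1,4)])
E
```

```text
4 x [-0.346, 0.954, 0.0, 0.0, 0.0, 0.0, 1]
-- [444.6 -20.3 208.6]
```

Call:
step_arm(
  targets=[
    [[0,0,-0.2,0,0,0,1],[0,0,-0.6,0,0,0,1],[0,0,-0.95,0,0,0,1],[0,0,-0.95,0,0,0,1]],
  ],
)

```text
clock: 18.55
position: [516.8, 76.7, 234.4]
tool_rot: [0.947, -0.161, 0.275, 0.046]
force: [0.6, -0.0, 0.3]
width: 0.998
gripper_force: 0.0
```

Call:
step_arm(
  targets=[
    [[-0.346,0.954,0,0,0,0,-1],[-0.346,0.954,0,0,0,0,-1],[-0.346,0.954,0,0,0,0,-1],[-0.346,0.954,0,0,0,0,-1]],
  ],
)

```text
clock: 19.05
position: [444.8, -21.0, 208.6]
tool_rot: [0.947, -0.162, 0.272, 0.047]
force: [0.0, 0.8, -0.1]
width: 0.146
gripper_force: 0.0
```

```bash
python3 - <<'E'
from meas import *
for n,yc in(("top",1),("side",6)):
    c=cap(n);q=(cloud(c)-O)@M;I=c["image"].astype(int);g=(I.max(2)-I.min(2)<40)
    k=q[g&(np.hypot(q[...,0],q[...,1]-yc)<38)&(q[...,2]>20)&(q[...,2]<135)]
    rad=np.hypot(k[:,0],k[:,1]-yc)
    r=k[(k[:,2]>106)&(rad>24)];e,R_=cv2.minEnclosingCircle(r[:,:2].astype(np.float32));print(n,"rim",len(r),e,R_,r[:,2].mean())
    A=np.c_[r[:,:2],np.ones(len(r))];print("plane",np.linalg.lstsq(A,r[:,2],rcond=None)[0])
    if n=="side":
        w=k[(k[:,2]>92)&(k[:,2]<113)];np.save("w.npy",w)
        o=least_squares(lambda p:cone(w,0,65)([p[0],p[1],48,0,0])[:len(w)],[0,6],loss="soft_l1",f_scale=2);print(o.x)
        cv2.imwrite("pics/n2.png",cv2.resize(c["image"][140:260,230:330,::-1],None,fx=5,fy=5,interpolation=cv2.INTER_CUBIC))
E
```

```text
top rim 104 (0.4078907072544098, 1.6037681102752686) 34.14665603637695 113.9948748338774
plane [-1.49399654e-02 -3.63951840e-02  1.13989490e+02]
side rim 106 (0.9916732311248779, 5.683901786804199) 33.24820327758789 112.48999207147718
plane [-5.80524498e-02  2.00336739e-02  1.12332154e+02]
[1.14751703 6.54514932]
```

View pics/n2.png

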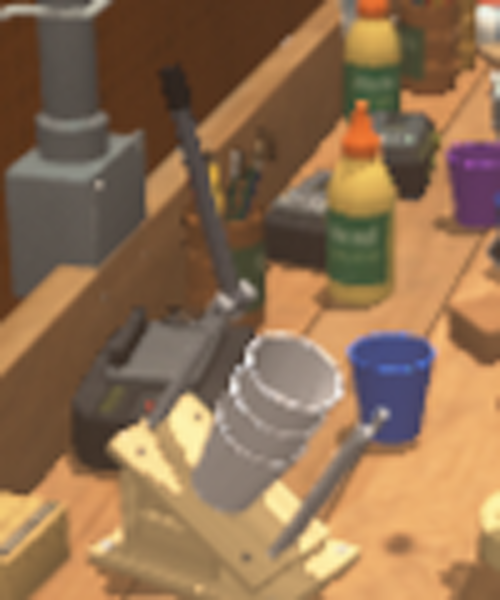

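Both rims are evenly stacked in the picture (crop (290,365) down to (260,440)). The top rim measures 112.3–114 mm against 113, so both cups are home. Next I'll bring the shut fingers in behind the bar.

```bash
cat >> plan.py <<'E'
eh=np.array([np.cos(yaw),np.sin(yaw),0]);Zv=np.array([0,0,1.])
H=S(60,4.8,121)
def tool(a): # tilt a from vertical toward TS
    z=-(np.cos(a)*Zv-np.sin(a)*eh);y=-ey
    return np.stack([np.cross(y,z),y,z],1)
def push(phi,a,r=138,press=0.):
    """TCP so that the shut fingers (half width 11) touch the back of the grip at world pitch phi"""
    u=-np.cos(phi)*eh+np.sin(phi)*Zv;n=np.sin(phi)*eh+np.cos(phi)*Zv
    T=tool(a);s=np.sign(-(n@T[:,0]));s=s if abs(n@T[:,0])>.03 else 0
    return H+r*u+(6-press)*n-s*11*T[:,0],T
E
python3 - <<'E'
from plan import *
Pst=H+73*eh;Pst[2]=305
print(H,Pst)
line(Pst-110*ey,tool(0),-1,5)
call([(Pst,tool(0),-1,5)])
E
```

```text
[604.59439897  45.30702948 190.40897549] [673.48821342  21.16904427 305.        ]
5 x [0.928, -0.02, 0.106, -0.0, -0.089, -0.0, -1]
-- [540.9 -51.4 256.9]
5 x [0.921, -0.02, -0.154, -0.0, -0.089, -0.0, -1]
-- [637.1 -82.6 305.1]
5 x [-0.0, -0.917, 0.0, -0.0, 0.0, -0.0, -1]
-- [673.5  21.2 305.1]
```

Call:
step_arm(
  targets=[
    [[0.928,-0.02,0.106,0,-0.089,0,-1],[0.928,-0.02,0.106,0,-0.089,0,-1],[0.928,-0.02,0.106,0,-0.089,0,-1],[0.928,-0.02,0.106,0,-0.089,0,-1]],
  ],
)

```text
clock: 19.65
position: [541.1, -49.8, 255.1]
tool_rot: [0.977, -0.165, 0.135, 0.024]
force: [-0.4, 0.5, 0.3]
width: -0.002
gripper_force: 0.0
```

Call:
step_arm(
  targets=[
    [[0.921,-0.02,-0.154,0,-0.089,0,-1],[0.921,-0.02,-0.154,0,-0.089,0,-1],[0.921,-0.02,-0.154,0,-0.089,0,-1],[0.921,-0.02,-0.154,0,-0.089,0,-1]],
  ],
)

```text
clock: 20.15
position: [636.1, -81.2, 303.7]
tool_rot: [0.986, -0.167, -0.002, 0.0]
force: [-1.4, -0.1, 0.3]
width: 0.004
gripper_force: 0.0
```

Call:
step_arm(
  targets=[
    [[0,-0.3,0,0,0,0,-1],[0,-0.6,0,0,0,0,-1],[0,-0.917,0,0,0,0,-1],[0,-0.917,0,0,0,0,-1]],
  ],
)

```text
clock: 20.65
position: [671.4, 25.3, 306.0]
tool_rot: [0.986, -0.165, -0.0, 0.0]
force: [-0.9, -0.6, 0.2]
width: 0.003
gripper_force: 0.0
```

```bash
python3 - <<'E'
from plan import *
o=ctrl.observe();print(o["position"].round(1),o["force"].round(1),o["width"])
s=cap("side");t=cap("top")
cv2.imwrite("pics/b1.png",np.hstack([cv2.resize(s["image"][100:230,210:340,::-1],(400,400)),cv2.resize(t["image"][80:210,200:330,::-1],(400,400))]))
d=np.radians
# first: forward with vertical tool until phi=70, then arc
p,_=push(d(90),0);
call([(p+[0,0,-10],tool(0),-1,4)])
call([(*push(d(x),0),-1,1) for x in(82,72,62)])
call([(*push(d(x),d(a)),-1,1) for x,a in((55,2),(48,5),(41,8),(34,12),(27,15))])
call([(*push(d(x),d(a)),-1,1) for x,a in((20,18),(13,21),(6,23),(0,25),(-6,27))])
call([(*push(d(x),d(a),r),-1,1) for x,a,r in((-12,28.5,139),(-17,30,140),(-22,31,141),(-26,32,142))])
call([(*push(d(-32),d(32),142,3),-1,3)])
E
```

```text
[671.4  25.3 306. ] [-0.9 -0.6  0.2] 0.002739502266582097
4 x [-0.467, 0.001, -0.111, -0.0, 0.0, -0.0, -1]
-- [620.6  39.6 318.4]
1 x [-0.16, -0.001, -0.079, -0.0, 0.0, -0.0, -1]
1 x [-0.358, -0.001, -0.042, -0.0, 0.0, -0.0, -1]
1 x [-0.546, -0.001, 0.028, -0.0, 0.0, -0.0, -1]
-- [558.8  61.4 315.1]
1 x [-0.122, 0.001, 0.065, -0.0, 0.011, -0.0, -1]
1 x [-0.236, 0.0, 0.143, -0.0, 0.028, -0.0, -1]
1 x [-0.34, 0.0, 0.234, -0.0, 0.045, -0.0, -1]
1 x [-0.431, 0.0, 0.336, -0.0, 0.067, -0.0, -1]
1 x [-0.509, 0.0, 0.449, -0.0, 0.084, -0.0, -1]
-- [501.1  81.6 261.3]
1 x [-0.092, 0.001, 0.101, -0.0, 0.016, -0.0, -1]
1 x [-0.171, 0.001, 0.213, -0.0, 0.033, -0.0, -1]
1 x [-0.235, 0.0, 0.335, -0.0, 0.044, -0.0, -1]
1 x [-0.278, 0.001, 0.445, -0.0, 0.055, -0.0, -1]
1 x [-0.309, 0.001, 0.558, -0.0, 0.066, 0.0, -1]
-- [483.7  87.6 187. ]
1 x [-0.05, -0.0, 0.108, -0.0, 0.009, 0.0, -1]
1 x [-0.085, -0.0, 0.202, -0.0, 0.017, -0.0, -1]
1 x [-0.111, -0.001, 0.3, -0.0, 0.022, 0.0, -1]
1 x [-0.127, -0.0, 0.38, -0.0, 0.028, 0.0, -1]
-- [490.4  85.2 139.4]
3 x [-0.103, -0.0, 0.149, -0.0, 0.0, 0.0, -1]
-- [489.5  85.6 117.7]
```

View pics/b1.png

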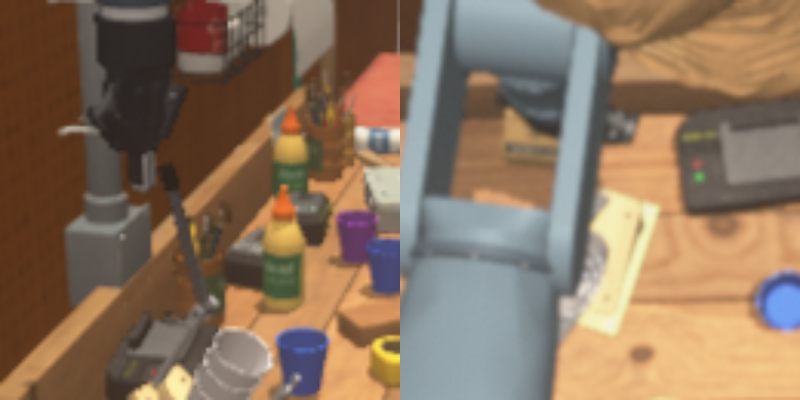

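The fingertips, at left-panel (145,185), are directly behind the bar's grip at (170,175). I'll push it forward along the arc now.

Call:
step_arm(
  targets=[
    [[-0.15,0.001,-0.04,0,0,0,-1],[-0.3,0.001,-0.08,0,0,0,-1],[-0.467,0.001,-0.111,0,0,0,-1],[-0.467,0.001,-0.111,0,0,0,-1]],
  ],
)

```text
clock: 21.25
position: [619.2, 39.3, 319.6]
tool_rot: [0.986, -0.168, 0.0, 0.001]
force: [0.3, -0.6, 0.9]
width: 0.001
gripper_force: 0.0
```

Call:
step_arm(
  targets=[
    [[-0.16,-0.001,-0.079,0,0,0,-1],[-0.358,-0.001,-0.042,0,0,0,-1],[-0.546,-0.001,0.028,0,0,0,-1],[-0.546,-0.001,0.028,0,0,0,-1]],
  ],
)

```text
clock: 21.75
position: [557.8, 61.2, 314.8]
tool_rot: [0.986, -0.168, -0.001, 0.001]
force: [0.2, 0.8, 1.0]
width: 0.002
gripper_force: 0.0
```

Call:
step_arm(
  targets=[
    [[-0.122,0.001,0.065,0,0.011,0,-1],[-0.236,0,0.143,0,0.028,0,-1],[-0.34,0,0.234,0,0.045,0,-1],[-0.431,0,0.336,0,0.067,0,-1],[-0.509,0,0.449,0,0.084,0,-1],[-0.509,0,0.449,0,0.084,0,-1]],
  ],
)

```text
clock: 22.5
position: [500.3, 81.5, 260.5]
tool_rot: [0.977, -0.166, 0.128, 0.023]
force: [0.3, -0.8, -0.2]
width: 0.002
gripper_force: 0.0
```

```bash
python3 - <<'E'
from plan import *
o=ctrl.observe();print(o["position"].round(1),o["force"].round(1))
s=cap("side")
cv2.imwrite("pics/b2.png",cv2.resize(s["image"][140:260,230:350,::-1],(480,480)))
E
```

```text
[500.3  81.5 260.5] [ 0.3 -0.8 -0.2]
```

View pics/b2.png

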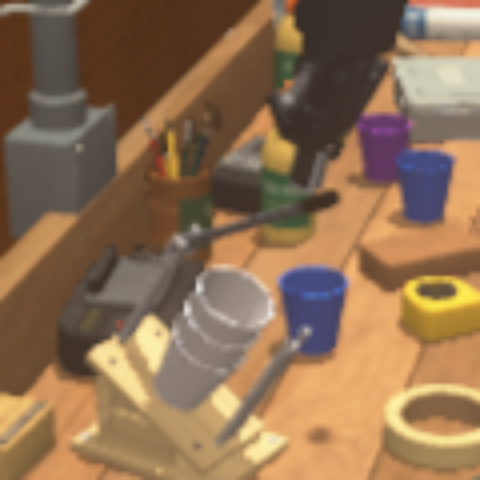

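The bar is following: its grip is at (320,198) with the fingertips on top of it, and the cups are still nested. Now the rest of the arc.

Call:
step_arm(
  targets=[
    [[-0.092,0.001,0.101,0,0.016,0,-1],[-0.171,0.001,0.213,0,0.033,0,-1],[-0.235,0,0.335,0,0.044,0,-1],[-0.278,0.001,0.445,0,0.055,0,-1],[-0.309,0.001,0.558,0,0.066,0,-1],[-0.309,0.001,0.558,0,0.066,0,-1]],
  ],
)

```text
clock: 23.3
position: [484.0, 87.1, 186.6]
tool_rot: [0.959, -0.163, 0.229, 0.04]
force: [-0.3, -0.3, 0.1]
width: 0.001
gripper_force: 0.0
```

Call:
step_arm(
  targets=[
    [[-0.05,0,0.108,0,0.009,0,-1],[-0.085,0,0.202,0,0.017,0,-1],[-0.111,0,0.3,0,0.022,0,-1],[-0.127,0,0.38,0,0.028,0,-1],[-0.127,0,0.38,0,0.028,0,-1]],
  ],
)

```text
clock: 23.92
position: [491.3, 84.6, 139.8]
tool_rot: [0.948, -0.162, 0.271, 0.047]
force: [0.0, -0.6, 0.2]
width: -0.0
gripper_force: 0.0
```

Call:
step_arm(
  targets=[
    [[-0.06,0,0.02,0,0,0,-1],[-0.103,0,0.04,0,0,0,-1],[-0.103,0,0.08,0,0,0,-1],[-0.103,0,0.12,0,0,0,-1],[-0.103,0,0.149,0,0,0,-1],[-0.103,0,0.149,0,0,0,-1],[-0.103,0,0.149,0,0,0,-1]],
  ],
)

```text
clock: 24.8
position: [488.5, 86.1, 119.6]
tool_rot: [0.948, -0.161, 0.272, 0.047]
force: [-44.4, 7.8, 49.3]
width: 0.002
gripper_force: 33.0
```

```bash
python3 - <<'E'
from plan import *
o=ctrl.observe();print(((o["position"]-O)@M).round(1),(o["force"]@M).round(1))
E
```

```text
[-81.9   4.9 126.1] [-11.6  -7.3  65.4]
```

The fingertips bear firmly at z 126, where 127 is expected when home. I'll back off straight and check.

Call:
step_arm(
  targets=[
    [[0,0,-0.1,0,0,0,-1],[0,0,-0.5,0,0,0,-1],[-0.3,0.3,-1,0,0,0,-1],[-0.6,0.9,-1,0,0,0,-1],[-0.6,0.9,-1,0,0,0,-1],[-0.6,0.9,-1,0,0,0,-1]],
  ],
)

```text
clock: 25.55
position: [338.4, 25.4, 176.8]
tool_rot: [0.948, -0.164, 0.267, 0.048]
force: [1.5, -0.4, -0.7]
width: -0.005
gripper_force: 0.0
```

```bash
python3 - <<'E'
from plan import *
o=ctrl.observe();print(o["position"].round(1),o["force"].round(1))
for n in("side","top"):
    c=cap(n);I=c["image"].astype(int);q=(cloud(c)-O)@M
    m=(abs(q[...,1]-(6 if n=="side" else 1))<8)&(q[...,0]>-95)&(q[...,0]<45)&(q[...,2]>114)&(q[...,2]<150)
    w=q[m]; print(n,len(w),np.polyfit(w[:,0],w[:,2],1),[(a,np.median(w[(w[:,0]>a)&(w[:,0]<a+20),2]).round(1)) for a in range(-95,45,20)])
    if n=="side": a=c["image"][180:270,230:340,::-1]
    else: b=c["image"][130:210,220:300,::-1]
cv2.imwrite("pics/end.png",np.hstack([cv2.resize(a,(440,360),interpolation=cv2.INTER_CUBIC),cv2.resize(b,(360,360),interpolation=cv2.INTER_CUBIC)]))
E
```

```text
[338.4  25.4 176.8] [ 1.5 -0.4 -0.7]
side 184 [-6.70470929e-03  1.23885616e+02] [(-95, np.float64(124.8)), (-75, np.float64(124.5)), (-55, np.float64(125.4)), (-35, np.float64(125.1)), (-15, np.float64(125.0)), (5, np.float64(123.1)), (25, np.float64(124.4))]
top 177 [-1.07548196e-02  1.24817576e+02] [(-95, np.float64(126.9)), (-75, np.float64(124.5)), (-55, np.float64(125.0)), (-35, np.float64(125.1)), (-15, np.float64(124.6)), (5, np.float64(124.6)), (25, np.float64(125.1))]
```

View pics/end.png

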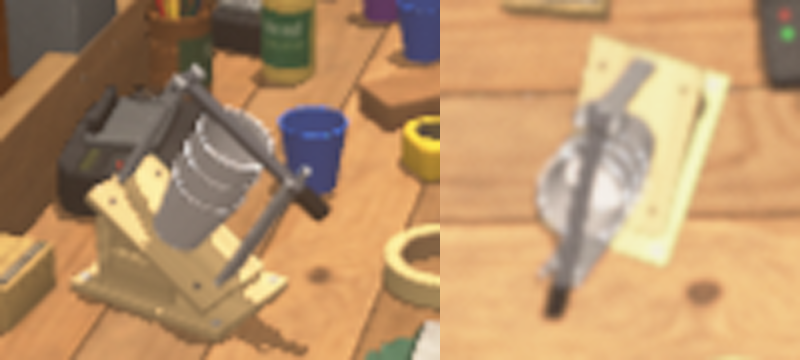

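The bar lies in the fork at left-panel (300,180) over the nested stack, and its top is flat at about 125 mm, so it is closed. The arm is clear, so I'm handing in.

```bash
python3 -c "
from workcell import ctrl
print(ctrl.close_job())"
```

```text
the job is handed in; nothing more can be done
None
```

Both cups are nested home, the bar is closed in its fork, no bystander was touched as far as I could see, and the job was handed in after about 26 of the 66 s; no verdict came back.

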